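Centre the egg cup on its stand

TASK

The egg cup, with its egg, was set down near the edge of the small round wooden stand. Push it to the middle of the stand with a few light touches of the fingertips low on its foot, then let go and move clear. Do not pinch, lift or tip the cup, do not touch the egg or let it come out, and leave the stand and the mug, butter and spoon where they are.

Things in the scene. Friction and masses are not known exactly. Their poses are not given: they have to be found in the camera images.
- egg_cup: White ceramic egg cup standing on the stand, loose, about 0.08 to 0.15 kg, 31 mm high. Origin: centre of its underside, z up. Its lowest part is a round foot of 56 mm diameter whose side is upright from 0 to 6 mm height; above it a 28 mm wide waist (about 8 mm high), then a bowl that widens to 47 mm diameter at the rim (31 mm high), so an upright finger beside it meets the foot first. It slides when pushed at the foot (about 1 N) and stays where it is left.
- egg: Plain hen's egg, 39 mm thick and 50 mm long, about 0.05 kg, standing loose in the egg cup, blunt end down; its top is about 61 mm above the egg cup's underside. Origin: centre of its thickest section, about 34.5 mm above the egg cup's underside; z along its length, up.
- stand: Low round wooden stand, loose but heavy (0.95 kg), 42 mm high; its flat top is a disc of 104 mm diameter without a rim. Origin: centre of its underside on the worktop, z up; its yaw means nothing.
- stand_top (a point): Centre of the stand's flat top, 42 mm above the worktop; the middle of the egg cup's foot belongs here.
- mug: Mug with a handle, 78 mm wide, 101 mm high, standing on the worktop to the left of the stand; a bystander. Origin: centre of its underside.
- butter: Block of wrapped butter, 73 x 102 mm, 37 mm high, lying to the right of the stand; a bystander. Origin: centre of its underside.
- spoon: Metal spoon, 194 mm long, 39 mm wide, 17 mm high, lying crosswise beyond the stand; a bystander. Origin: centre of its underside.
Not all that is in view belongs to the job. Of the things that look like the egg_cup, the smallest one is meant.

How it is judged:
By the outcome, as a careful person would: the job done as asked, in the order asked, and still so for the second after the job is handed in, with the robot touching nothing.
It also fails if it takes over 54 s, if anything falls off the work surface, if the arm or the gripper's body presses on something with over 40 N, if the wrist force passes 120 N, or if a joint passes its speed limit or range.

ROBOT

A 6-joint arm with a two-finger parallel gripper is mounted at the origin on a cart in front of the work surface, level with it; the furniture and walls round the work are solid. World frame = base frame: x ahead of the robot, y to its left, z up, the work surface at z = 0. Lengths are in mm, angles in rad, forces in N, time in s.
With the tool pointing down it reaches from about 325 to 850 mm from the base axis. Payload 4.4 kg.
Tool frame: the origin (TCP) lies midway between the tips of the shut fingers; the grasp point (between the pads) lies 19 mm behind it; z points along the fingers, y is the direction in which the jaws open and shut (so a half turn about z gives the same grasp; the last joint's range is limited). The gripper opens to 94 mm and grips with 3 to 60 N. Pads are 16 mm wide; open, the fingers measure 119 mm over their backs; the gripper's body (75 mm by 177 mm) begins 78 mm behind the grasp point.
Start: joints at [-1.375, 0.207, 1.542, -0, 1.393, -0.15], TCP at [194.884, -540.969, 180.747] pointing down, gripper open.
Joint ranges: [-2.73, 2.73], [-0.86, 2.22], [0.23, 2.46], [-1.11, 4.25], [0.08, 2.63], [-2.82, 2.82]. Speed limits (rad/s): [2.79, 2.79, 3.14, 3.14, 3.14, 3.14].

INTERFACE

Orientations are given as a unit quaternion [w, x, y, z].
In Python, from cell import arm, vision, finder gives the robot as it stands.
- The arm moves only by the tool move_arm, never from a script. Its argument "targets" is a list of rows, each a list of 7 numbers: the shift along the tool's x, y, z in m, then the turn, a rotation vector about the tool's x, y, z in rad, then the finger opening in m, from 0 to 0.094. A call has 1 to 12 rows; each row shifts and turns the commanded pose from where the row before left it, along the tool's axes as they then stand; what a row does not reach is not made up. A row lasts 1/10 s, in which the tool goes at most 50 mm and 8.59 degrees, less where a joint would pass 70% of its speed; a pose out of reach is approached as far as the arm can. A call is refused whole if a number of a shift passes 0.05 or a number of a turn 0.15, either way. A call with a gripper value outside its range is refused whole. The fingers move at their own pace and stop on an object; "force" is the grip in N (left out, the last holds). Time passes only in rows, so rows that do not move let the fingers close. It gives the time, the measured TCP pose, the force and the opening at its end, in the units of the state.
- arm.get_obs(): the state, without advancing time (a new reading comes with each control period).
- vision.capture(name): name is "scene" or "side" or "wrist"; returns a dict with "image" (400x640x3 uint8, red, green, blue), "range_z" (400x640 float32, mm along the optical axis (not along the pixel's ray), 0 where there is no reading), "mtx" (3x3 intrinsics, pixels), "R" (3x3) and "t" (3): a world point X has camera coordinates R X + t. Camera axes: x right, y down, z forward; pixel columns grow to the right and rows downward; lengths in mm; the calibration is good to about 2 mm. A picture is of the moment at which its call begins.
- arm.job_done(): hands the job in, once; it reports no verdict.
Trained networks look in a picture, given as the dict that the camera call returned (one of the last four; its "shot" number tells which), for a name from the list of things; names that differ only in an ending like _2 or _b are one class to them, and where a whole thing is asked for, a point or a joint stands for the part that bears it (a point fixed in the world has none). Each returns a list of dicts, best first, with "conf" (0 to 1); they miss things now and then, are a little off and sometimes report something else, mostly with a low value. They report only what shows in the picture. A call takes as long as a camera call. They do not tell look-alikes from the thing itself.
- finder.find_in(query, picture): "position" ([column, row] as shares, 0 to 1, of the picture: columns of its width, rows of its height, amid what is visible of it).
- finder.outline_of(query, picture): "mask" (400x640 bool, what is visible of it) and "position" ([column, row] as shares, 0 to 1, of the picture: columns of its width, rows of its height, amid what is visible of it).
- finder.landmark_of(query, picture): "position" ([column, row] as shares, 0 to 1, of the picture: columns of its width, rows of its height: a listed point, or the origin of a listed thing).
The state is a dict: "time": time; "joints": joint angles; "qvel": joint speeds; "tau": joint torques, N m; "position": TCP position; "ee_rot": TCP orientation; "contact_force": force on the tool from outside, world axes, zero at the start; "ft_torque": the same for the moment, N m; "finger_gap": opening from 0.0 (shut) to 1.0 (fully open).
Only numpy, scipy, OpenCV 4.12 (cv2) and the standard library are available. Lean on these libraries where they do the work, as an engineer would, in place of code of your own. Each camera call takes 0.05 s, during which the arm holds its last target.

## Working session

There is one attempt and no reset: what is moved stays moved. The work goes in short steps, Python scripts to look and compute and a tool call to move; the robot and the scene stay as the last step left them, time stands still between calls to the robot, and variables do not carry over. Pictures are saved under pics/ and viewed, and the job is handed in when it is done.

Besides the shell and the picture viewer there is one more tool, called after "Request:" by a JSON object that holds its "name" and its "arguments", one argument or row to a line. move_arm: Moves the arm, as the interface text tells. Its arguments: {"type":"object","properties":{"targets":{"type":"array","items":{"type":"array","items":{"type":"number"}}},"force":{"type":"number"}},"required":["targets"]}

```bash
mkdir -p pics; cat > h.py <<'E'
import numpy as np, cv2
from cell import arm, vision, finder
def save(p,n): cv2.imwrite('pics/'+n+'.png', cv2.cvtColor(p['image'],cv2.COLOR_RGB2BGR))
def cloud(p):
    z=p['range_z'].astype(float); K=p['mtx']; v,u=np.mgrid[0:z.shape[0],0:z.shape[1]]
    c=np.stack([(u-K[0,2])/K[0,0]*z,(v-K[1,2])/K[1,1]*z,z],-1)
    w=(c-p['t'])@p['R']; w[z==0]=np.nan
    return w
E
python3 - <<'E'
from h import *
for n in ['scene','side']:
    p=vision.capture(n); save(p,n+'0'); w=cloud(p)
    print(n,'cam',-p['R'].T@p['t'])
    for q in ['egg_cup','egg','stand','mug','butter','spoon']:
        for d in finder.outline_of(q,p)[:3]:
            m=d['mask']; a=w[m]; a=a[~np.isnan(a[:,0])]
            print(q,round(d['conf'],2),np.round(np.array(d['position'])*[640,400]),m.sum(),np.round(np.percentile(a,[2,50,98],axis=0)).tolist())
print(arm.get_obs())
E
```

```text
scene cam [ 62.32741652 380.07751857 838.947945  ]
egg_cup 0.68 [325. 262.] 1020 [[401.0, 48.0, 2.0], [437.0, 80.0, 15.0], [470.0, 116.0, 46.0]]
egg_cup 0.65 [311. 199.] 235 [[575.0, -24.0, 43.0], [588.0, 10.0, 50.0], [617.0, 28.0, 75.0]]
egg_cup 0.56 [275. 256.] 932 [[507.0, 120.0, 5.0], [542.0, 152.0, 16.0], [574.0, 186.0, 46.0]]
egg 0.68 [305. 192.] 205 [[584.0, -14.0, 71.0], [595.0, 8.0, 92.0], [617.0, 20.0, 104.0]]
stand 0.6 [322. 212.] 920 [[524.0, -52.0, 6.0], [557.0, -1.0, 42.0], [603.0, 44.0, 46.0]]
mug 0.91 [230. 295.] 1992 [[452.0, 246.0, 5.0], [482.0, 297.0, 59.0], [526.0, 337.0, 101.0]]
butter 0.82 [430. 184.] 1081 [[400.0, -349.0, 8.0], [441.0, -292.0, 36.0], [493.0, -247.0, 41.0]]
spoon 0.84 [260. 191.] 373 [[705.0, -55.0, -0.0], [720.0, 78.0, 8.0], [743.0, 126.0, 18.0]]
side cam [ 539.42456781 -996.42516685  761.64101571]
egg_cup 0.78 [308. 190.] 479 [[508.0, 113.0, -1.0], [544.0, 137.0, 20.0], [579.0, 184.0, 45.0]]
egg_cup 0.71 [271. 200.] 559 [[403.0, 40.0, -2.0], [439.0, 68.0, 18.0], [474.0, 134.0, 45.0]]
egg_cup 0.65 [327. 212.] 196 [[575.0, -25.0, 41.0], [599.0, 
[... 504 characters left out ...]
e': 0.7, 'joints': array([-1.37549513e+00,  2.06539249e-01,  1.54148781e+00, -2.68603144e-05,
        1.39351262e+00, -1.50503252e-01]), 'qvel': array([ 1.61268372e-03, -9.85982071e-04,  9.27676221e-04,  2.16863037e-03,
       -1.19905812e-04,  7.44787336e-05]), 'tau': array([ 7.28831419e-04, -3.70753956e+01, -2.81686199e+01,  6.98968372e-02,
        2.73628574e-02, -2.47954114e-05]), 'position': array([ 194.87833832, -540.97783489,  180.78699947]), 'ee_rot': array([ 2.67737013e-05,  9.85089204e-01,  1.72044354e-01, -1.26232337e-05]), 'contact_force': array([-0.46159119, -0.52098019, -0.67112801]), 'ft_torque': array([-0.03085867, -0.02295602,  0.00582627]), 'finger_gap': 1.0020053045541784}
```

```bash
python3 - <<'E'
import cv2,numpy as np
a=cv2.imread('pics/scene0.png');b=cv2.imread('pics/side0.png')
x=cv2.resize(a[140:330,190:480],(780,511));y=cv2.resize(b[140:330,180:470],(780,511))
cv2.imwrite('pics/s_crop.png',x);cv2.imwrite('pics/d_crop.png',y)
E
```

```text
(no output)
```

View pics/s_crop.png

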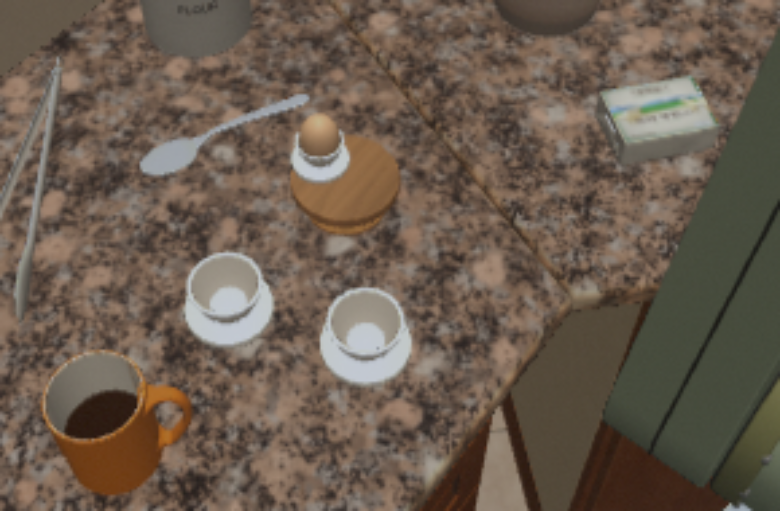

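View pics/d_crop.png

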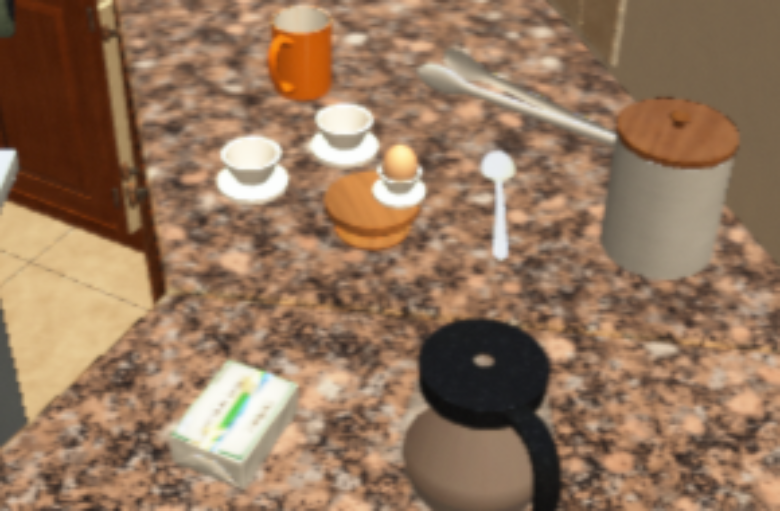

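```bash
python3 - <<'E'
from h import *
p=vision.capture('side'); w=cloud(p); q=vision.capture('scene'); v=cloud(q); r=vision.capture('wrist'); save(r,'w0')
o=arm.get_obs()
from scipy.spatial.transform import Rotation as R
e=o['ee_rot'];Rt=R.from_quat([e[1],e[2],e[3],e[0]]).as_matrix()
print('wristcam in tool',Rt.T@(-r['R'].T@r['t']-o['position']), 'axes', np.round(r['R']@Rt,2).tolist(), r['mtx'].tolist())
P=np.concatenate([w.reshape(-1,3),v.reshape(-1,3)]);P=P[~np.isnan(P[:,0])]
g=np.full((20,22),0)
for i in range(20):
  for j in range(22):
    m=(abs(P[:,0]-(100+50*i+25))<25)&(abs(P[:,1]-(500-50*j-25))<25)
    if m.any(): g[i,j]=np.percentile(P[m,2],99)
print('rows x=100.., cols y=500 down'); 
for i in range(20): print(100+50*i,g[i].tolist())
for n,c in (('side',w),('scene',v)):
  a=c.reshape(-1,3); m=(abs(a[:,2]-42)<5)&(np.hypot(a[:,0]-572,a[:,1])<75); 
  (cx,cy),rad=cv2.minEnclosingCircle(a[m][:,:2].astype(np.float32)); print(n,'stand',cx,cy,rad)
  m=(abs(a[:,2]-73)<5)&(np.hypot(a[:,0]-600,a[:,1])<40); print(cv2.minEnclosingCircle(a[m][:,:2].astype(np.float32)))
E
```

```text
wristcam in tool [  82.11392963    1.78668809 -204.91067076] axes [[0.0, 1.0, 0.0], [-0.96, 0.0, -0.28], [-0.28, 0.0, 0.96]] [[331.6007289548427, 0.0, 318.34390737481715], [0.0, 331.6007289548427, 200.3615775952563], [0.0, 0.0, 1.0]]
rows x=100.., cols y=500 down
100 [0, 0, 0, 0, 0, 0, 1, 3, 456, 567, 335, 3, 2, 1, 0, 0, 651, 638, 611, 1, 3, 4]
150 [-253, 0, 0, 0, 0, 0, -3, 295, 499, 690, 693, 652, -1, -3, 638, 646, 651, 637, 614, 348, 352, 515]
200 [2, 0, -1, 0, 0, 0, 0, 0, 515, 682, 598, 614, -906, -907, -904, -112, 623, 611, 610, 602, 594, 583]
250 [3, 3, 2, 3, 3, 2, 0, 0, 0, -907, -904, -905, -904, -906, 0, 1, 2, 2, 3, 3, 586, 582]
300 [2, 3, 3, 3, 3, 3, 3, 2, 2, 2, 1, -11, 1, 3, 2, 3, 2, 2, 3, 2, 3, 0]
350 [3, 3, 3, 3, 3, 3, 3, 3, 6, 3, 3, 3, 3, 3, 3, 3, 35, 2, 2, 2, 2, 0]
400 [3, 3, 3, 3, 3, 60, 3, 46, 46, 45, 3, 3, 3, 3, 36, 39, 40, 37, 3, 3, 2, 175]
450 [3, 3, 3, 101, 101, 89, 3, 44, 46, 8, 3, 3, 3, 3, 5, 40, 40, 38, 4, 3, 123, 181]
500 [3, 3, 3, 102, 101, 4, 45, 46, 3, 44, 45, 4, 3, 3, 4, 4, 3, 4, 4, 4, 46, 181]
550 [525, 604, 617, 3, 3, 4, 46, 46, 4, 100, 99, 43, 3, 3, 4, 3
[... 435 characters left out ...]
 3, 668, 694]
850 [386, 539, 503, 4, 3, 3, 24, 24, 4, 154, 169, 155, 4, 4, 4, 4, 4, 4, 4, 676, 684, 291]
900 [0, 542, 543, 542, 549, 559, 4, 19, 4, 153, 155, 154, 3, 4, 4, 4, 4, 656, 667, 670, 0, 0]
950 [0, 0, 0, 0, 0, 563, 571, 582, 591, 598, 76, 2, 2, 3, 3, 637, 646, 649, 0, 0, 0, 0]
1000 [0, 0, 0, 0, 0, 0, 0, 0, 0, 602, 609, 617, 625, 633, 625, 634, 119, 0, 0, 0, 0, 0]
1050 [0, 0, 0, 0, 0, 0, 0, 0, 0, 0, 0, 0, 0, 636, 331, 0, 0, 0, 0, 0, 0, 0]
side stand 573.1276245117188 -4.387697696685791 53.81333541870117
((602.2108764648438, 1.7300184965133667), 23.249996185302734)
scene stand 573.763671875 -6.3016462326049805 53.21413040161133
((602.4130859375, 2.1560463905334473), 23.47835350036621)
```

Request:
{"name": "move_arm", "arguments": {
  "targets": [
    [0.0406,-0.0246,0,0,0,0,0.03],
    [0.0406,-0.0246,0,0,0,0,0.03],
    [0.0406,-0.0246,0,0,0,0,0.03],
    [0.0406,-0.0246,0,0,0,0,0.03],
    [0.0406,-0.0246,0,0,0,0,0.03],
    [0.0406,-0.0246,0,0,0,0,0.03],
    [0.0406,-0.0246,0,0,0,0,0.03],
    [0.0406,-0.0246,0,0,0,0,0.03],
    [0.0406,-0.0246,0,0,0,0,0.03],
    [0.0406,-0.0246,0,0,0,0,0.03],
    [0.0406,-0.0246,0,0,0,0,0.03]
  ]
}}

```text
time: 1.95
position: [524.4, -133.3, 181.1]
ee_rot: [0.0, 0.985, 0.172, 0.0]
contact_force: [0.2, -0.7, 0.3]
finger_gap: 0.325
```

Request:
{"name": "move_arm", "arguments": {
  "targets": [
    [0.0406,-0.0246,0,0,0,0,0.03],
    [0.0406,-0.0246,0,0,0,0,0.03],
    [0.0406,-0.0246,0,0,0,0,0.03],
    [0.0406,-0.0246,0,0,0,0,0.03],
    [0,0,0,0,0,0.096,0.03],
    [0,0,0,0,0,0,0.03],
    [0,0,0,0,0,0,0.03],
    [0,0,0,0,0,0,0.03]
  ]
}}

```text
time: 2.75
position: [642.3, 11.7, 180.9]
ee_rot: [0.0, 0.992, 0.125, -0.0]
contact_force: [-0.6, 0.0, -0.5]
finger_gap: 0.32
```

```bash
python3 - <<'E'
from h import *
from scipy.spatial.transform import Rotation as R
o=arm.get_obs(); e=o['ee_rot'];print(o['time'],o['position'],o['finger_gap'],o['joints'],np.round(R.from_quat([e[1],e[2],e[3],e[0]]).as_matrix(),3).tolist())
r=vision.capture('wrist'); save(r,'w1'); w=cloud(r); np.save('w1.npy',w)
for q in ['egg_cup','egg','stand']:
    for d in finder.outline_of(q,r)[:3]:
        m=d['mask']; a=w[m]; a=a[~np.isnan(a[:,0])]
        print(q,round(d['conf'],2),np.round(np.array(d['position'])*[640,400]),m.sum(),np.round(np.percentile(a,[2,50,98],axis=0)).tolist())
E
```

```text
2.75 [642.33224074  11.71073572 180.86579328] 0.32044864168470527 [-1.16259558e-01  3.47958103e-01  1.36312150e+00 -1.63026033e-04
  1.43062885e+00  1.20480216e+00] [[0.969, 0.247, -0.0], [0.247, -0.969, -0.0], [-0.0, 0.0, -1.0]]
egg_cup 0.94 [225. 292.] 491 [[459.0, 43.0, 3.0], [472.0, 85.0, 10.0], [669.0, 111.0, 309.0]]
egg_cup 0.71 [183. 228.] 4064 [[517.0, 115.0, 7.0], [547.0, 152.0, 18.0], [582.0, 181.0, 46.0]]
egg 0.83 [313. 230.] 1209 [[591.0, -14.0, 77.0], [610.0, 3.0, 96.0], [622.0, 19.0, 103.0]]
stand 0.9 [319. 252.] 2806 [[527.0, -45.0, 39.0], [563.0, -15.0, 43.0], [622.0, 42.0, 44.0]]
```

View pics/w1.png

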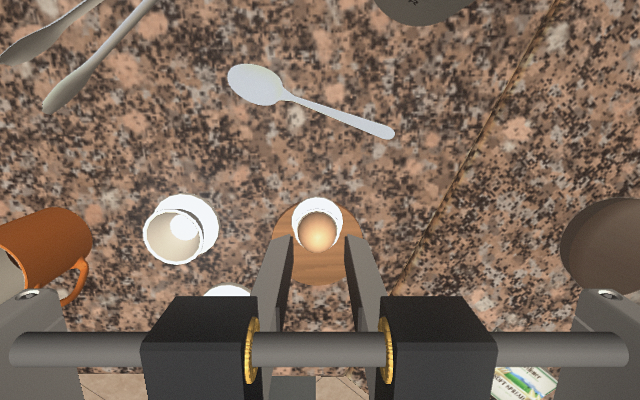

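```bash
cat >> h.py <<'E'
from scipy.optimize import least_squares
def fitcup(r,cup,st=(573,-5)):
    """image-contour based: project model outlines; fit using cloud by height bands"""
    w=cloud(r); a=w.reshape(-1,3); a=a[~np.isnan(a[:,0])]
    out={}
    d=np.hypot(a[:,0]-cup[0],a[:,1]-cup[1])
    b=a[(a[:,2]>80)&(a[:,2]<106)&(d<35)]
    f=lambda p: (np.sqrt(((b[:,:2]-p[:2])**2).sum(1)/19.5**2+((b[:,2]-p[2])/26)**2)-1)*20
    if len(b)>20:
        s=least_squares(f,[*cup,76.5],loss='soft_l1'); out['egg']=(np.round(s.x,1),len(b))
    im=r['image'].astype(int); u,v=None,None
    hsv=cv2.cvtColor(r['image'],cv2.COLOR_RGB2HSV)
    white=(hsv[...,1]<60)&(hsv[...,2]>140)
    dd=np.hypot(w[...,0]-cup[0],w[...,1]-cup[1])
    m=white&(dd<36)&(w[...,2]>41)
    c=w[m&(w[...,2]>44)&(w[...,2]<55)][:,:2]
    if len(c)>10:
        s=least_squares(lambda p:np.maximum(np.hypot(c[:,0]-p[0],c[:,1]-p[1])-28,0)+0,cup); out['footpts']=(np.round(c.min(0)),np.round(c.max(0)),len(c))
    t=a[(abs(a[:,2]-42.5)<4)&(np.hypot(a[:,0]-st[0],a[:,1]-st[1])<65)]
    h=cv2.convexHull(t[:,:2].astype(np.float32))[:,0]
    s=least_squares(lambda p:np.hypot(h[:,0]-p[0],h[:,1]-p[1])-52,st,loss='soft_l1'); out['stand']=(np.round(s.x,1),len(h),np.round(np.hypot(*(h-s.x).T)-52,1).tolist())
    rm=a[(abs(a[:,2]-72)<4)&(np.hypot(a[:,0]-cup[0],a[:,1]-cup[1])<33)]
    if len(rm)>5:
        h=cv2.convexHull(rm[:,:2].astype(np.float32))[:,0]
        s=least_squares(lambda p:np.hypot(h[:,0]-p[0],h[:,1]-p[1])-23.5,cup,loss='soft_l1'); out['rim']=(np.round(s.x,1),np.round(np.hypot(*(h-s.x).T)-23.5,1).tolist())
    return out
E
python3 - <<'E'
from h import *
r=vision.capture('wrist'); 
for n in ['wrist','scene','side']:
    r=vision.capture(n) 
    print(n)
    for k,v in fitcup(r,(602,2)).items(): print(k,v)
E
python3 -c "
import cv2
a=cv2.imread('pics/w1.png');cv2.imwrite('pics/w1c.png',cv2.resize(a[180:310,230:410],(780,563)))"
```

```text
wrist
egg (array([603.2,   1.4,  77.3]), 1146)
footpts (array([586., -26.]), array([631.,  29.]), 688)
stand (array([576.1,  -5.2]), 37, [3.5, 3.6, 4.1, 4.1, 3.5, 2.9, 2.3, 0.6, -1.1, -1.3, -1.0, -0.9, -0.8, -0.8, -1.8, 0.8, 0.9, 1.0, 0.9, 0.9, 0.9, 0.7, 0.9, 0.4, -0.4, -1.1, -0.2, -0.6, -0.5, -0.7, -0.9, -0.9, -1.0, -0.9, 2.0, 2.5, 3.4])
rim (array([603. ,   1.1]), [0.1, -0.3, -0.1, -0.2, -0.1, -0.2, -0.3, -0.3, -0.2, -0.3, -0.3, -0.1, -0.4, -0.1, -0.2, -0.6, -0.6, -0.7, -0.7, -1.2, -1.5, -1.0, -0.9, -0.8, -1.2, -0.9, -0.4, -0.3, -0.3, -0.3])
scene
egg (array([602.8,   1.2,  76.9]), 170)
footpts (array([575., -25.]), array([626.,  30.]), 158)
stand (array([573.2,  -5.4]), 29, [0.2, -0.8, -1.3, -1.5, -0.2, -0.9, -1.0, 0.5, -0.2, 0.1, 0.5, -0.1, 1.1, -0.0, 0.5, -0.6, -0.5, -0.5, -0.6, -1.0, -0.9, -0.5, -0.8, 1.1, -0.8, -0.2, 1.4, 1.4, -1.8])
rim (array([603.5,   1.9]), [-1.5, -2.5, -1.7, -0.0, -0.8, 0.8, 0.4, 0.1, -0.4, -0.8, -0.6, -0.3, -0.5, -0.3, -0.8])
side
egg (array([602. ,   3.4,  75.7]), 111)
footpts (array([575., -27.]), array([627.,  18.]), 107)
stand (array([573.5,  -5. ]), 21, [1.3, 0.2, -4.0, 0.1, 0.9, -0.3, 0.9, -0.0, -2.0, -1.0, -1.2, -0.4, 0.0, 1.8, 4.3, -0.4, -0.7, 0.1, -0.8, -1.5, -1.4])
rim (array([602.4,   2.9]), [-1.8, -1.1, -1.1, -1.0, -0.3, -0.2, -0.4, 0.8, 0.3, 0.1, -0.4, -0.9, -2.4])
```

View pics/w1c.png

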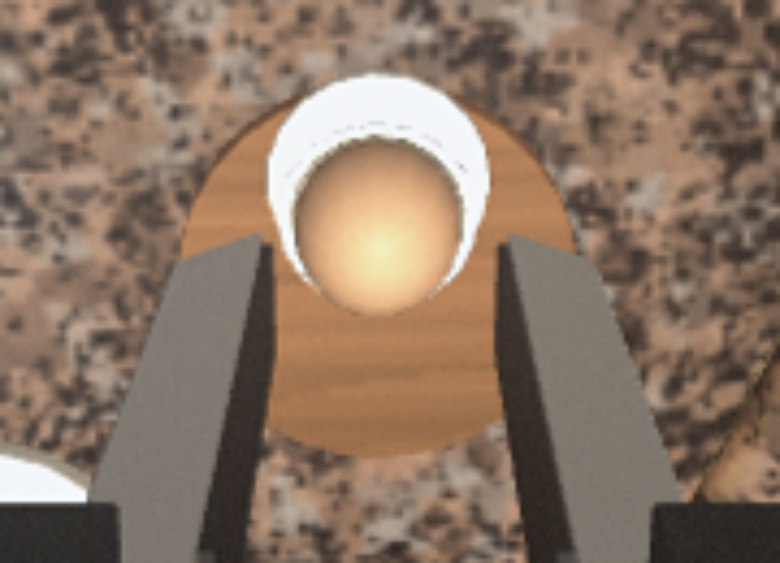

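Request:
{"name": "move_arm", "arguments": {
  "targets": [
    [0.002,0,0.03,0,0,0,0.03],
    [0,0,0.03,0,0,0,0.03],
    [0,0,0.03,0,0,0,0.03],
    [0,0,0.025,0,0,0,0.03],
    [0,0,0.012,0,0,0,0.03],
    [0,0,0.009,0,0,0,0.03],
    [0,0,0,0,0,0,0.03],
    [0,0,0,0,0,0,0.03]
  ]
}}

```text
time: 3.95
position: [645.8, 13.0, 46.1]
ee_rot: [0.0, 0.992, 0.125, 0.001]
contact_force: [0.8, -0.8, -0.3]
finger_gap: 0.322
```

```bash
python3 - <<'E'
from h import *
for n in ['wrist','side','scene']:
    r=vision.capture(n); save(r,n+'2'); print(n)
    for k,v in fitcup(r,(602,2)).items(): print(k,v[0])
a=cv2.imread('pics/side2.png');cv2.imwrite('pics/side2c.png',cv2.resize(a[130:260,250:430],(780,563),interpolation=cv2.INTER_CUBIC))
E
```

```text
wrist
egg [603.    1.4  77.5]
footpts [601. -21.]
stand [576.7  -5.5]
rim [603.1   1.7]
side
egg [602.1   3.1  75.6]
footpts [575. -25.]
stand [573.1  -5.5]
rim [601.3   2.8]
scene
egg [602.9   1.3  77. ]
footpts [575. -26.]
stand [573.6  -5.6]
rim [602.8   1.8]
```

View pics/side2c.png

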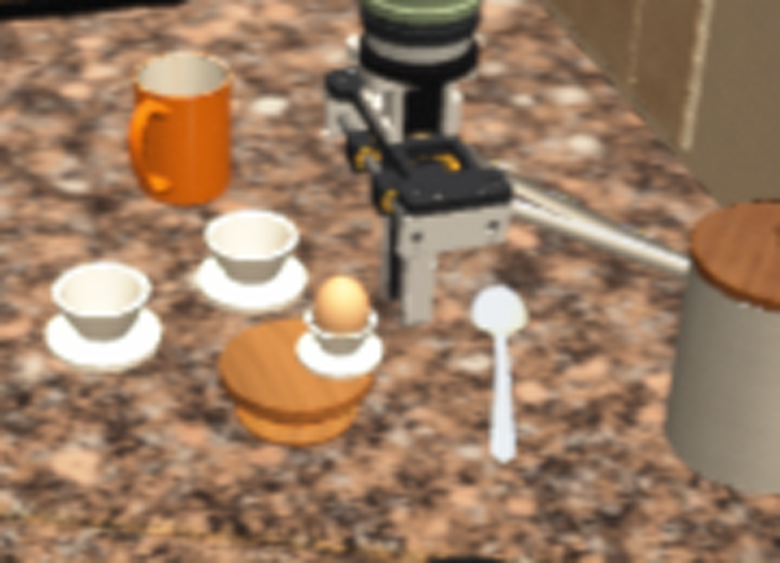

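View pics/wrist2.png

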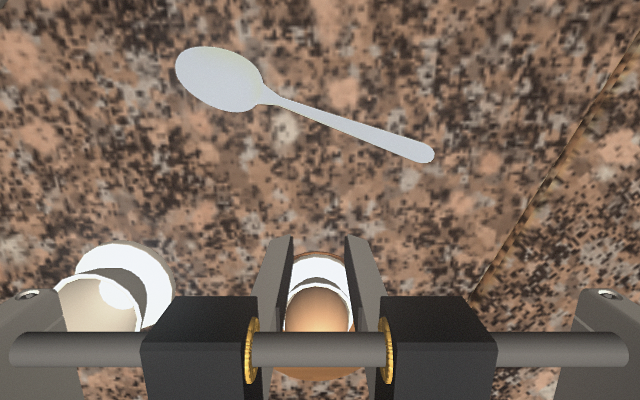

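Request:
{"name": "move_arm", "arguments": {
  "targets": [
    [-0.002,0,0.0012,0,0,0,0.03],
    [-0.002,0,0,0,0,0,0.03],
    [-0.002,0,0,0,0,0,0.03],
    [-0.001,0,0,0,0,0,0.03],
    [-0.001,0,0,0,0,0,0.03],
    [0,0,0,0,0,0,0.03]
  ]
}}

```text
time: 4.7
position: [636.8, 11.1, 43.5]
ee_rot: [-0.0, 0.992, 0.125, -0.0]
contact_force: [0.6, 0.5, 0.3]
finger_gap: 0.322
```

Request:
{"name": "move_arm", "arguments": {
  "targets": [
    [-0.001,0,0,0,0,0,0.03],
    [-0.001,0,0,0,0,0,0.03],
    [-0.001,0,0,0,0,0,0.03],
    [-0.001,0,0,0,0,0,0.03],
    [-0.001,0,0,0,0,0,0.03],
    [-0.001,0,0,0,0,0,0.03],
    [-0.001,0,0,0,0,0,0.03],
    [-0.001,0,0,0,0,0,0.03],
    [-0.001,0,0,0,0,0,0.03],
    [-0.001,0,0,0,0,0,0.03],
    [-0.001,0,0,0,0,0,0.03],
    [-0.001,0,0,0,0,0,0.03]
  ]
}}

```text
time: 5.9
position: [625.5, 8.3, 43.6]
ee_rot: [-0.0, 0.992, 0.125, 0.0]
contact_force: [0.5, 0.1, 0.5]
finger_gap: 0.323
```

```bash
python3 - <<'E'
from h import *
print(arm.get_obs()['position'])
for n in ['wrist','side','scene']:
    r=vision.capture(n); save(r,n+'3'); print(n)
    for k,v in fitcup(r,(595,0)).items(): print(k,v[0])
a=cv2.imread('pics/side3.png');b=cv2.imread('pics/wrist3.png')
cv2.imwrite('pics/c3.png',np.hstack([cv2.resize(a[170:240,290:390],(400,280),interpolation=cv2.INTER_CUBIC),cv2.resize(b[220:388,200:440],(400,280))]))
E
```

```text
[625.45814113   8.25866763  43.6428049 ]
wrist
egg [6.012e+02 6.000e-01 7.740e+01]
footpts [606. -15.]
stand [576.7  -5. ]
rim [6.047e+02 4.000e-01]
side
egg [602.2   5.3  80. ]
footpts [572. -28.]
stand [573.8  -5.3]
rim [600.9   2.3]
scene
egg [603.6   0.   79.5]
footpts [571. -27.]
stand [573.6  -5.1]
rim [601.4   1.6]
```

View pics/c3.png

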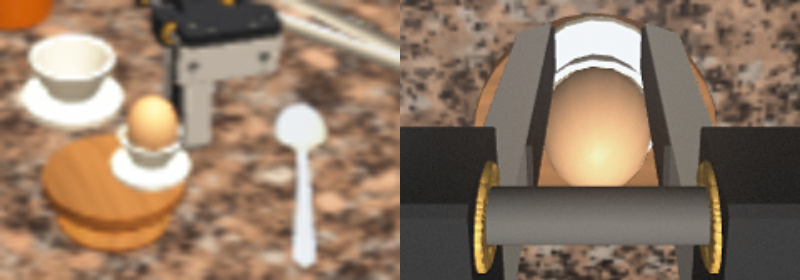

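```bash
cat >> h.py <<'E'
def load(n):
    return cv2.cvtColor(cv2.imread('pics/'+n+'.png'),cv2.COLOR_BGR2RGB)
def onplane(p,uv,z):
    K=p['mtx']; uv=np.asarray(uv,float); d=np.stack([(uv[:,0]-K[0,2])/K[0,0],(uv[:,1]-K[1,2])/K[1,1],np.ones(len(uv))],1)@p['R']
    c=-p['R'].T@p['t']; return (c+d*((z-c[2])/d[:,2])[:,None])[:,:2]
def proj(p,X):
    c=X@p['R'].T+p['t']; c=c@p['mtx'].T; return c[:,:2]/c[:,2:]
def meas(p,im,cup,up=8):
    """subpixel: search cup xy so foot silhouette (R28,z42..48) boundary has max white-in/nonwhite-out contrast, where background is wood"""
    hsv=cv2.cvtColor(im,cv2.COLOR_RGB2HSV).astype(float); s=255-hsv[...,1]  # low saturation = white
    s=cv2.GaussianBlur(s,(0,0),0.6)
    from scipy.ndimage import map_coordinates as mc
    cam=-p['R'].T@p['t']
    best=None
    th=np.linspace(0,2*np.pi,180,endpoint=False)
    # near-camera half of bottom edge facing stand centre/camera
    def score(c):
        dirc=np.arctan2(cam[1]-c[1],cam[0]-c[0]); t=dirc+np.linspace(-1.3,1.3,80)
        A=lambda r,z:proj(p,np.stack([c[0]+r*np.cos(t),c[1]+r*np.sin(t),0*t+z],1))
        i=A(26.5,48); o=A(30.5,42)
        ii=mc(s,[i[:,1],i[:,0]],order=1); oo=mc(s,[o[:,1],o[:,0]],order=1)
        return np.median(ii)*0+np.mean(np.clip(ii,100,255)-np.clip(oo,100,255))
    g=[(score((x,y)),x,y) for x in np.arange(cup[0]-20,cup[0]+12,.5) for y in np.arange(cup[1]-12,cup[1]+12,.5)]
    g=np.array(g); k=g[g[:,0]>np.percentile(g[:,0],99.7)]; return np.round([*np.average(k[:,1:],axis=0,weights=k[:,0]),g[:,0].max()],1)
def egg(p,im,cup,z=96):
    hsv=cv2.cvtColor(im,cv2.COLOR_RGB2HSV); u=proj(p,np.array([[cup[0],cup[1],80.]]))[0].astype(int)
    L=(slice(u[1]-30,u[1]+30),slice(u[0]-30,u[0]+30))
    return u,L
E
python3 - <<'E'
from h import *
for n in ['side','scene']:
    p=vision.capture(n)
    for k in (0,2,3): print(n,k,meas(p,load(n+str(k)),(600,0)))
    for k in (0,2,3):
        print([ (q,np.round(np.array(d['position'])*[640,400],1)) for q in ['egg'] for d in finder.find_in(q,p)[:1]]) if k==3 else None
a=[cv2.resize(load('scene'+str(k))[160:230,280:360],(390,341),interpolation=cv2.INTER_CUBIC) for k in (2,3)]
b=[cv2.resize(load('side'+str(k))[180:240,295:365],(390,334),interpolation=cv2.INTER_CUBIC)[:259] for k in (2,3)]
cv2.imwrite('pics/cmp.png',cv2.cvtColor(np.vstack([np.hstack(a),np.hstack(b)]),cv2.COLOR_RGB2BGR))
E
```

```text
side 0 [600.6   2.1 119.2]
side 2 [600.6   2.1 119.5]
side 3 [598.2   1.  121.8]
[]
scene 0 [602.5   1.4 103.2]
scene 2 [602.5   1.4 101.1]
scene 3 [6.004e+02 4.000e-01 1.008e+02]
[('egg', array([308.4, 191.7]))]
```

View pics/cmp.png

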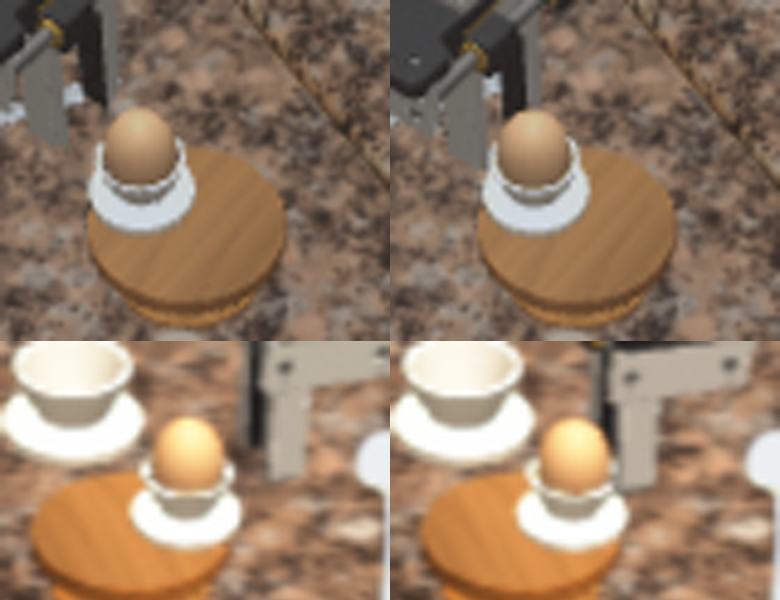

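Request:
{"name": "move_arm", "arguments": {
  "targets": [
    [-0.001,0,-0.0006,0,0,0,0.03],
    [-0.0012,0,0,0,0,0,0.03],
    [-0.0012,0,0,0,0,0,0.03],
    [-0.0012,0,0,0,0,0,0.03],
    [-0.0012,0,0,0,0,0,0.03],
    [-0.0012,0,0,0,0,0,0.03],
    [-0.0012,0,0,0,0,0,0.03],
    [-0.0012,0,0,0,0,0,0.03],
    [-0.0012,0,0,0,0,0,0.03],
    [-0.0012,0,0,0,0,0,0.03],
    [-0.001,0,0,0,0,0,0.03],
    [0,0,0,0,0,0,0.03]
  ]
}}

```text
time: 7.45
position: [612.7, 5.0, 44.1]
ee_rot: [-0.0, 0.992, 0.125, -0.0]
contact_force: [0.9, -0.6, 0.4]
finger_gap: 0.318
```

```bash
cat > look.py <<'E'
from h import *
import sys
k=sys.argv[1]; c=(float(sys.argv[2]),float(sys.argv[3]))
o=arm.get_obs(); print(o['time'],o['position'],o['contact_force'])
im={}
for n in ['side','scene']:
    r=vision.capture(n); save(r,n+k); im[n]=r['image']; print(n,meas(r,r['image'],c),{a:v[0] for a,v in fitcup(r,c).items() if a!='footpts'})
    m=r['image']
a=cv2.resize(im['scene'][160:230,280:360],(390,341),interpolation=cv2.INTER_CUBIC);b=cv2.resize(im['side'][180:240,290:360],(390,341),interpolation=cv2.INTER_CUBIC)
cv2.imwrite('pics/look%s.png'%k,cv2.cvtColor(np.hstack([a,b]),cv2.COLOR_RGB2BGR))
E
python3 look.py 4 590 -2
```

```text
7.45 [612.70012928   4.98096173  44.11483902] [ 0.9272168  -0.64199001  0.39578207]
side [586.4  -2.  127.5] {'egg': array([593.6,   0. ,  81.6]), 'stand': array([573.4,  -5.5]), 'rim': array([589.4,  -2.4])}
scene [588.1  -3.1 101.2] {'egg': array([593. ,  -3. ,  82.5]), 'stand': array([573.1,  -5. ]), 'rim': array([589.2,  -2.6])}
```

View pics/look4.png

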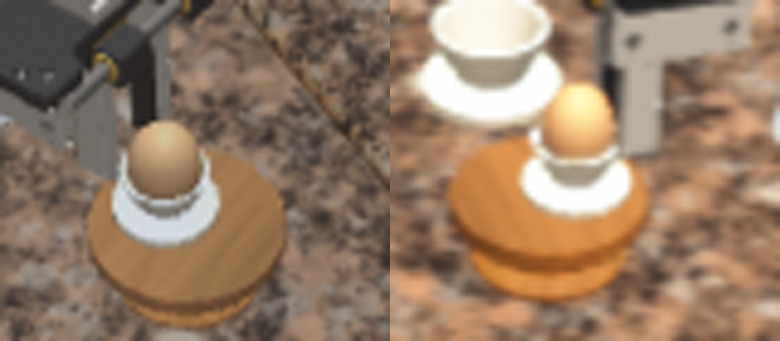

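Request:
{"name": "move_arm", "arguments": {
  "targets": [
    [-0.001,0,0,0,0,0,0.03],
    [-0.0012,-0.0001,0,0,0,0,0.03],
    [-0.0012,-0.0001,0,0,0,0,0.03],
    [-0.0012,-0.0001,0,0,0,0,0.03],
    [-0.0012,-0.0001,0,0,0,0,0.03],
    [-0.0012,-0.0001,0,0,0,0,0.03],
    [-0.0012,-0.0001,0,0,0,0,0.03],
    [-0.0012,-0.0001,0,0,0,0,0.03],
    [-0.0012,-0.0001,0,0,0,0,0.03],
    [-0.0012,0,0,0,0,0,0.03],
    [-0.0006,0,0,0,0,0,0.03],
    [0,0,0,0,0,0,0.03]
  ]
}}

```text
time: 8.75
position: [600.5, 2.7, 44.1]
ee_rot: [-0.0, 0.992, 0.125, -0.0]
contact_force: [0.1, 0.0, 0.2]
finger_gap: 0.32
```

```bash
python3 look.py 5 578 -4
```

```text
8.75 [600.51836993   2.6784242   44.08890365] [0.07847696 0.0107607  0.2334378 ]
side [574.3  -4.4 129.6] {'egg': array([581.5,  -2.5,  80.9]), 'stand': array([573. ,  -6.2]), 'rim': array([577.4,  -5.1])}
scene [576.   -5.4 100. ] {'egg': array([581.6,  -4.7,  82.5]), 'stand': array([573. ,  -5.2]), 'rim': array([577.4,  -5. ])}
```

View pics/look5.png

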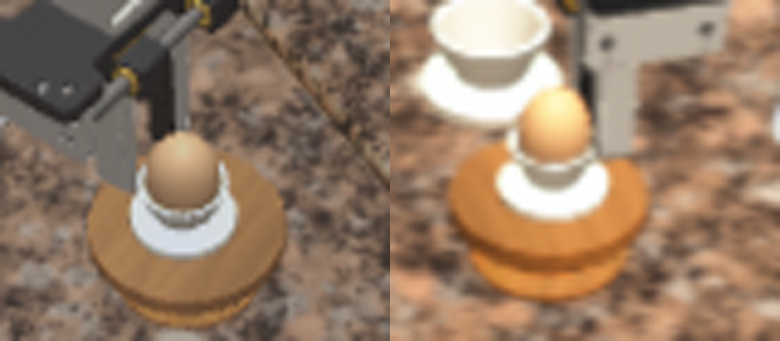

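Request:
{"name": "move_arm", "arguments": {
  "targets": [
    [-0.0008,0,0,0,0,0,0.03],
    [-0.0008,0,0,0,0,0,0.03],
    [-0.0006,0,0,0,0,0,0.03],
    [0,0,0,0,0,0,0.03],
    [0,0,0,0,0,0,0.03],
    [0.001,0,0,0,0,0,0.03],
    [0.004,0,0,0,0,0,0.03],
    [0.008,0,0,0,0,0,0.03],
    [0.012,0,0,0,0,0,0.03],
    [0.012,0,0,0,0,0,0.03],
    [0.008,0,0,0,0,0,0.03],
    [0,0,0,0,0,0,0.03]
  ]
}}

```text
time: 10.05
position: [643.4, 13.6, 44.2]
ee_rot: [0.0, 0.992, 0.125, 0.0]
contact_force: [1.0, -0.0, 0.7]
finger_gap: 0.322
```

```bash
python3 look.py 6 576 -5; python3 - <<'E'
from h import *
r=vision.capture('wrist'); save(r,'w6'); print({a:v[0] for a,v in fitcup(r,(574,-5)).items()})
E
```

```text
10.05 [643.44137347  13.56412544  44.21703926] [ 0.99688386 -0.03824521  0.69793903]
side [572.3  -5.3 129.5] {'egg': array([573.4,  -4. ,  75.7]), 'stand': array([574.,  -5.]), 'rim': array([574.4,  -4.6])}
scene [574.   -5.6 101.7] {'egg': array([574.4,  -5.9,  76.9]), 'stand': array([573.4,  -5.1]), 'rim': array([574.4,  -5.7])}
{'egg': array([574.9,  -5.7,  77.3]), 'footpts': array([567., -31.]), 'stand': array([574.4,  -4.7]), 'rim': array([574.5,  -5.7])}
```

View pics/look6.png

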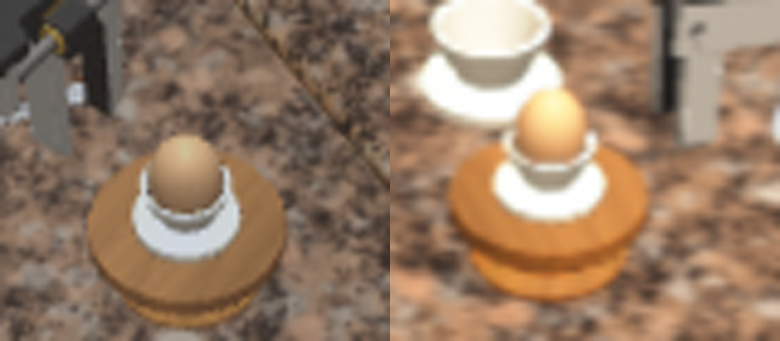

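Request:
{"name": "move_arm", "arguments": {
  "targets": [
    [0.005,0,-0.01,0,0,0,0.03],
    [0,0,-0.03,0,0,0,0.03],
    [0,0,-0.04,0,0,0,0.03],
    [0,0,-0.04,0,0,0,0.03],
    [0,0,-0.03,0,0,0,0.03],
    [0,0,-0.02,0,0,0,0.03],
    [0,0,0,0,0,0,0.03],
    [0,0,0,0,0,0,0.03]
  ]
}}

```text
time: 11.0
position: [647.0, 14.5, 214.5]
ee_rot: [0.0, 0.992, 0.125, 0.0]
contact_force: [-0.0, -0.2, -0.1]
finger_gap: 0.321
```

```bash
python3 look.py 7 576 -5; python3 - <<'E'
from h import *
r=vision.capture('wrist'); save(r,'w7'); print({a:v[0] for a,v in fitcup(r,(574,-5)).items()})
E
```

```text
11.0 [647.01745968  14.47947431 214.53643806] [-0.02371027 -0.23016022 -0.07599399]
side [572.3  -5.2 129.6] {'egg': array([573.4,  -3.9,  75.6]), 'stand': array([573.6,  -5.3]), 'rim': array([573.6,  -5.1])}
scene [574.   -5.6  99.9] {'egg': array([574.4,  -6.1,  76.7]), 'stand': array([573.6,  -5.5]), 'rim': array([574.2,  -6.1])}
{'egg': array([574.6,  -5.9,  77.4]), 'footpts': array([550., -33.]), 'stand': array([575.1,  -5.9]), 'rim': array([574.7,  -5.9])}
```

View pics/w7.png

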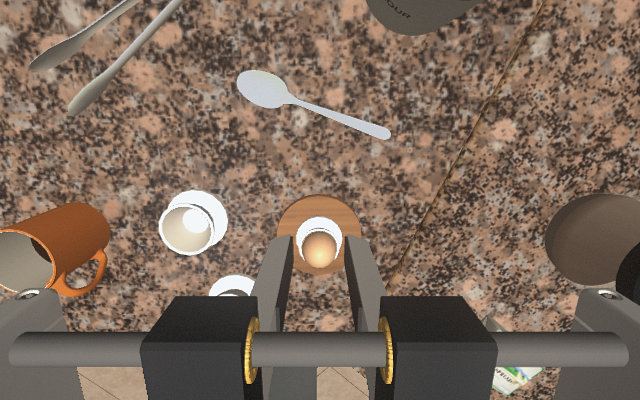

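The wrist picture shows the cup at about (319, 240), centred on the stand, with the egg upright. The spoon, the mug and the other cups are in the same places. The estimates of cup and stand centre agree to about 1 mm, and the arm is clear.

```bash
python3 -c "
from cell import arm
print(arm.job_done())"
```

```text
the job is handed in; nothing more can be done
None
```

I pushed the egg cup about 30 mm to the middle of the stand in a few slow touches. Two slightly open fingertips touched the foot about 2 mm above the stand's top. I then backed off, raised the gripper to about 214 mm and handed the job in at about 11 s of the 54 s allowed.

- **Centring:** in the last check the cup measured about (574, -5.5) mm and the stand about (573.6, -5.4) mm, so the cup is about 1 mm or less off centre. The cameras disagreed by 1–2 mm: fits to the cup and egg put the cup at x = 572.3 to 574.7, and the wrist camera put the stand at x = 575.1.
- **Egg and cup:** the egg stood upright in the cup at its original height, and I saw no tipping.
- **Force:** contact readings, taken at the end of each move, stayed around 1 N.
- **Other things:** the stand did not move measurably. The mug and spoon looked unmoved in the last wrist picture. I did not re-measure the butter, which shows only partly there, but the arm never came near it after the first move across.
- **Readings while touching:** egg fits taken with the fingers on the cup were 4–8 mm off because the fingers got into the data. I ignored them and used the foot and rim instead.

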